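Sort the perished pipette bulb from the springy one

TASK

Two red rubber pipette bulbs stand on the laboratory bench and look alike, but one has perished hard. Pick each up by squeezing it across its two black pads and feel whether it gives: set the springy one down, still squeezed, upright in the green tray, and stand the hard one upright in the yellow tray.

Things in the scene. Friction and masses are not known exactly. Their poses are not given: they have to be found in the camera images.
- bulb_a: red rubber pipette bulb, upright on its foot, nozzle up; springy or hard, only a squeeze tells; 72 mm tall, 60 g; rounded body 47 mm wide (its x), 44 mm thick (its y), centred 28 mm above the foot, a flat black pad 25 mm across on each y face; nozzle 11 mm, foot 38 mm across. Grip from above across the pads at that height. Origin: centre of foot underside; z to the nozzle, y across the pads
- bulb_b: the other red bulb: same look, size, mass, axes and origin as bulb_a. One of the two is springy, the other hard. Gripped across the black pads with 15 N or more, the springy one gives in from 44 to about 34 mm thick (5 mm a side, then firm) and springs back when let go; the hard one stays 44 mm thick. Squeezed across its x, neither gives
- bulb_a_pad (a point): centre of the outer face of bulb_a's black pad on its +y side: 22 mm out along the bulb's y and 28 mm up at rest; about 17 mm out while the bulb is squeezed in, if it is the springy one
- bulb_b_pad (a point): centre of the outer face of bulb_b's black pad on its +y side: 22 mm out along the bulb's y and 28 mm up at rest; about 17 mm out while the bulb is squeezed in, if it is the springy one
- green_tray: a fixed shallow green plastic tray with low walls, for the springy bulb: 130 mm (x) by 150 mm (y) outside, 18 mm high, walls and floor 5 mm thick. Origin: centre of its underside on the bench (inner floor 5 mm above); z up.
- yellow_tray: a fixed shallow yellow plastic tray with low walls, for the hard bulb: 130 mm (x) by 150 mm (y) outside, 18 mm high, walls and floor 5 mm thick. Origin: centre of its underside on the bench (inner floor 5 mm above); z up.
Not all that is in view belongs to the job. What is shaped like the bulb_b but turquoise is not meant. What is shaped like the bulb_a but white is not meant.

How it is judged:
On the way:
1. the springy bulb, still squeezed in across its pads by more than 2.5 mm a side, is brought down into the green tray (((y of bulb_a_pad in the frame of bulb_a below 0.0195 m and contact force between the fingers and bulb_a above 2 N and horizontal distance between bulb_a and green_tray below 0.065 m and height (world z) of bulb_a below 0.035 m) or (y of bulb_b_pad in the frame of bulb_b below 0.0195 m and contact force between the fingers and bulb_b above 2 N and horizontal distance between bulb_b and green_tray below 0.065 m and height (world z) of bulb_b below 0.035 m))), for 0.05 s.
At the end, for the whole second after the job is handed in: Springy bulb in the green tray, hard bulb in the yellow tray: each foot on the tray floor inside the walls (foot centre within 42 mm of the tray centre along its x, 52 mm along its y; underside under 12 mm above the bench), upright within 15 degrees, at rest (((x of bulb_a in the frame of green_tray between -0.042 and 0.042 m and y of bulb_a in the frame of green_tray between -0.052 and 0.052 m and z of bulb_a in the frame of green_tray between 0 and 0.012 m and angle between each of bulb_a, bulb_b's own z axis and vertical below 0.26 rad and linear speed of each of bulb_a, bulb_b below 0.03 m/s and x of bulb_b in the frame of yellow_tray between -0.042 and 0.042 m and y of bulb_b in the frame of yellow_tray between -0.052 and 0.052 m and z of bulb_b in the frame of yellow_tray between 0 and 0.012 m) or (x of bulb_b in the frame of green_tray between -0.042 and 0.042 m and y of bulb_b in the frame of green_tray between -0.052 and 0.052 m and z of bulb_b in the frame of green_tray between 0 and 0.012 m and angle between each of bulb_b, bulb_a's own z axis and vertical below 0.26 rad and linear speed of each of bulb_b, bulb_a below 0.03 m/s and x of bulb_a in the frame of yellow_tray between -0.042 and 0.042 m and y of bulb_a in the frame of yellow_tray between -0.052 and 0.052 m and z of bulb_a in the frame of yellow_tray between 0 and 0.012 m))); the robot touches nothing.
It also fails if it takes over 61 s, if anything falls off the work surface, if the arm or the gripper's body presses on something with over 40 N, if the wrist force passes 120 N, or if a joint passes its speed limit or range.

ROBOT

A 6-joint arm with a two-finger parallel gripper is mounted at the origin on the work surface. World frame = base frame: x ahead of the robot, y to its left, z up, the work surface at z = 0. Lengths are in m, angles in rad, forces in N, time in s.
With the tool pointing down it reaches from about 0.35 to 0.775 m from the base axis. Payload 7.3 kg.
Tool frame: the origin (TCP) lies between the finger pads; the fingertips stand 8 mm ahead of it and the grasp point (between the pads) lies 11 mm behind it (robot.nose_length is the distance from the TCP to the fingertips, in m); z points along the fingers, y is the line along which they close (so a half turn about z gives the same grasp; the last joint's range is limited). The gripper opens to 92 mm and grips with 3 to 60 N. Pads are 19 mm wide; open, the fingers measure 130 mm over their backs; the gripper's body (75 mm by 190 mm) begins 47 mm behind the grasp point.
Start: joints at [-1.273, 0.342, 1.524, -0, 1.275, -0.146], TCP at [0.225, -0.474, 0.235] pointing down, gripper open.
Joint ranges: [-2.53, 2.53], [-0.77, 2.02], [0.04, 2.7], [-1, 4.14], [0.28, 2.66], [-3.11, 3.11]. Speed limits (rad/s): [2.57, 2.57, 3.14, 3.14, 3.14, 3.14].

INTERFACE

Orientations are given as [roll, pitch, yaw] about the fixed x, y, z axes, in that order (R = Rz(yaw) Ry(pitch) Rx(roll)).
In Python, from cell import robot gives the robot as it stands. The module is installed in compiled form; this text tells all that it offers.
- The arm moves only by the shell command python3 -m jog 'ROWS' [FORCE]. ROWS is JSON, a list that holds one entry, the list of rows, each a list of 5 numbers: the gripper's target within -1 to 1 (fully open at 1, half-way at 0, shut at -1), then the shift along the tool's x, y, z in m, then the turn about the tool's z in rad. A call has 1 to 5 rows; each row is the pose to reach, as a shift and turn from the pose commanded when the call began, along the tool's axes at that moment; what a row does not reach only later rows make up. A row lasts 1/12 s, in which the tool goes at most 41.7 mm and 7.16 degrees, less where a joint would pass 70% of its speed; a pose out of reach is approached as far as the arm can. A call with a gripper value outside its range is refused whole. The fingers move at their own pace and stop on an object; FORCE is the grip in N (left out, the last holds). Time passes only in rows, so rows that repeat a pose let the fingers close. It gives the time, the measured TCP pose, the force, the opening and the grip force at its end, in the units of the state.
- robot.observe(): the state, without advancing time (a new reading comes with each control period).
- robot.read_camera(name): name is "side" or "top"; returns the picture (420x560x3 uint8, red, green, blue); there is no depth.
- robot.camera_model(name): a dict with "camera_matrix" (3x3 intrinsics, pixels), "dist_coeffs" ([k1, k2, p1, p2, k3] as OpenCV has them; the pictures are not rectified), "position" and "attitude" of the camera in the world. Camera axes: x right, y down, z forward; pixel columns grow to the right and rows downward; lengths in m; the calibration is good to about 2 mm. A picture is of the moment at which its call begins. camera_model takes no time and is no camera call.
- robot.hand_in(): hands the job in; it is judged then, once.
The state is a dict: "time": time; "qpos": joint angles; "qvel": joint speeds; "joint_efforts": joint torques, N m; "tool_pos": TCP position; "tool_rot": TCP orientation; "contact_force": force on the tool from outside, world axes, zero at the start; "torque": the same for the moment, N m; "opening": finger opening in m; "grip_force": force on a finger pad.
Only numpy, scipy, OpenCV 4.12 (cv2) and the standard library are available. Lean on these libraries where they do the work, as an engineer would, in place of code of your own. Each camera call takes 0.05 s, during which the arm holds its last target. There are 200 camera calls.

## Working session

There is one attempt and no reset: what is moved stays moved. The work goes in short steps, Python scripts to look and compute and a shell command to move; the robot and the scene stay as the last step left them, time stands still between calls to the robot, and variables do not carry over. Pictures are saved under pics/ and viewed, at most 10 in all, crops included, and the job is handed in when it is done.

```bash
mkdir -p pics; python3 - <<'E'
from cell import robot
import cv2
for n in("top","side"):
    cv2.imwrite(f"pics/{n}0.png",robot.read_camera(n)[:,:,::-1])
    print(n,robot.camera_model(n))
o=robot.observe();print(o["tool_pos"],o["tool_rot"],o["opening"],o["time"])
E
```

```text
top {'camera_matrix': array([[502.83626562,   0.        , 274.97174749],
       [  0.        , 502.83626562, 204.18020275],
       [  0.        ,   0.        ,   1.        ]]), 'dist_coeffs': array([-0.06161864,  0.        ,  0.        ,  0.        ,  0.        ]), 'position': array([0.44901764, 0.00759086, 1.13197576]), 'attitude': array([-3.06905576e+00,  1.62270391e-03, -1.54943754e+00])}
side {'camera_matrix': array([[534.27288084,   0.        , 279.75269675],
       [  0.        , 534.27288084, 200.34493018],
       [  0.        ,   0.        ,   1.        ]]), 'dist_coeffs': array([-0.06294736,  0.        ,  0.        ,  0.        ,  0.        ]), 'position': array([0.40996543, 0.68758146, 0.83889194]), 'attitude': array([-2.40861169,  0.00730307, -3.00142463])}
[ 0.22533578 -0.47380455  0.23411405] [-3.14023042e+00 -1.98197087e-04  4.43803422e-01] 0.09192221269880504 0.1
```

View pics/top0.png

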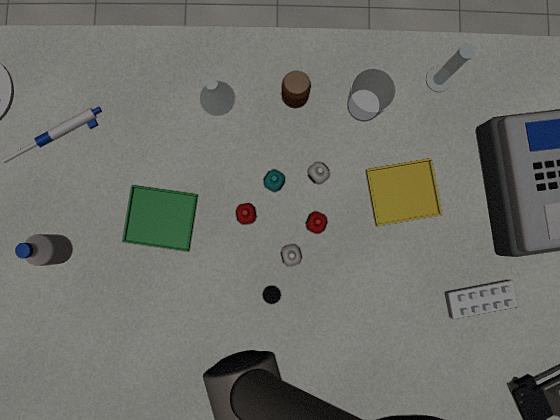

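View pics/side0.png

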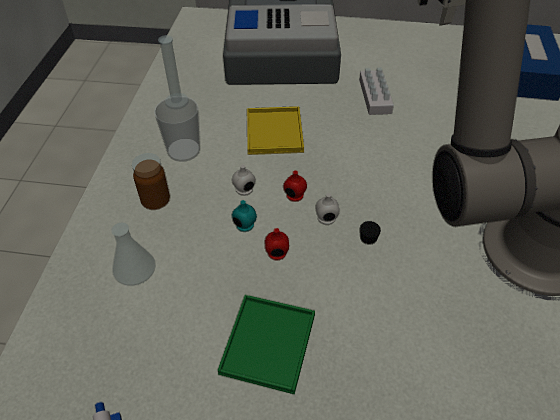

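Candidates in the top view are red (246,213), red (316,222), turquoise (274,180), white (318,172) and white (291,255). The two reds are mine, and the trays are green (160,218) and yellow (403,192). I'll check them in an enlarged crop from both cameras.

```bash
python3 - <<'E'
import cv2,numpy as np
t=cv2.imread("pics/top0.png");s=cv2.imread("pics/side0.png")
a=cv2.resize(t[150:275,225:345],None,fx=4.6,fy=4.6,interpolation=cv2.INTER_CUBIC)[:,:552]
b=[cv2.resize(s[y:y+46,x:x+40],None,fx=6,fy=6,interpolation=cv2.INTER_CUBIC) for x,y in((258,222),(276,164))]
b=np.vstack(b);h=max(a.shape[0],b.shape[0])
p=lambda i:cv2.copyMakeBorder(i,0,h-i.shape[0],0,0,cv2.BORDER_CONSTANT)
o=np.clip(np.hstack([p(a),p(b)])*1.6,0,255).astype('uint8')
print(o.shape);cv2.imwrite("pics/crop.png",o)
E
```

```text
(575, 792, 3)
```

View pics/crop.png

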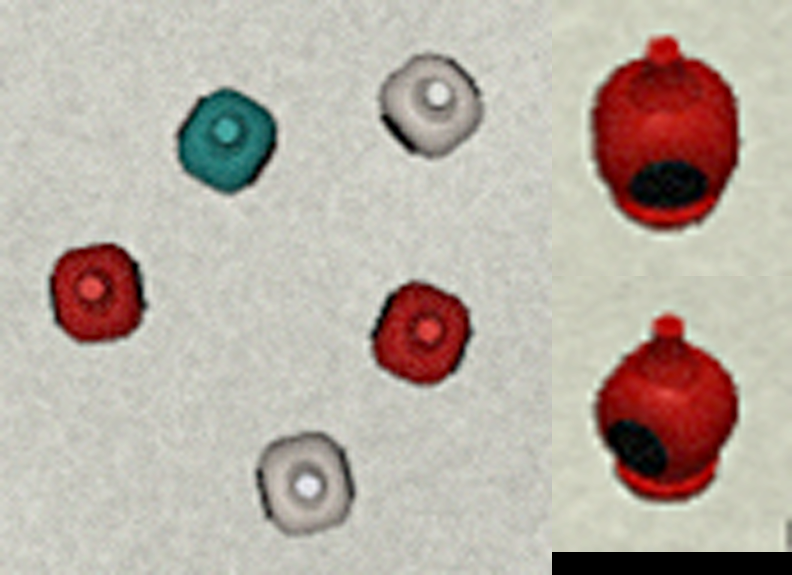

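The crop shows two red bulbs with black pads. The left one (nozzle top 244.8,212.8) has its pads almost along the image rows. The right one (nozzle 318.0,221.7) is turned. The side view shows one pad of each, at (277.3,252.8) and (290.2,192.5).

```bash
cat > h.py <<'E'
import cv2,numpy as np
from scipy.spatial.transform import Rotation as R
from scipy.optimize import least_squares
from cell import robot
M={n:robot.camera_model(n) for n in("top","side")}
def ray(n,p):
    m=M[n];u=cv2.undistortPoints(np.array([[p]],float),m["camera_matrix"],m["dist_coeffs"])[0,0]
    return R.from_euler("xyz",m["attitude"]).apply([*u,1])
def at(n,p,z):
    d=ray(n,p);c=M[n]["position"];return (c+d*(z-c[2])/d[2])[:2]
def proj(n,P):
    m=M[n];r=R.from_euler("xyz",m["attitude"]).inv()
    return cv2.projectPoints(np.atleast_2d(P).astype(float),r.as_rotvec(),-r.apply(m["position"]),m["camera_matrix"],m["dist_coeffs"])[0][:,0]
E
python3 - <<'E'
from h import *
B={"L":((244.8,212.8),(276.7,230),(277.3,252.8)),"R":((318,221.7),(295.3,172.5),(290.2,192.5))}
for k,(t,s,p) in B.items():
    print(k,"noz top",at("top",t,.072),"noz side",at("side",s,.067))
    c=(at("top",t,.072)+at("side",s,.067))/2
    d=at("side",p,.028)-at("side",s,.067);print(" pad vec",d,np.linalg.norm(d),"yaw",np.degrees(np.arctan2(d[1],d[0])))
t=cv2.imread("pics/top0.png").astype(int);b,g,r=t[...,0],t[...,1],t[...,2]
m=((r>70)&(g<50)&(b<50)).astype('uint8')
n,_,st,ce=cv2.connectedComponentsWithStats(m)
for i in range(1,n):
    if st[i,4]>60: print(st[i],ce[i],at("top",ce[i],.03))
for k,C in {"green":[(132,185),(198,194),(189,250),(123,242)],"yellow":[(366,169),(431,159),(441,215),(377,225)]}.items():
    Q=np.array([at("top",c,.018) for c in C]);print(k,Q.mean(0),np.linalg.norm(np.diff(Q,axis=0),axis=1))
    e=Q[1]-Q[0];print(np.degrees(np.arctan2(e[1],e[0])))
E
```

```text
L noz top [0.50638701 0.07426321] noz side [0.50791798 0.07415909]
 pad vec [-0.00404154  0.02317832] 0.023528041015395518 yaw 99.89106672415654
R noz top [ 0.49087456 -0.08056335] noz side [ 0.49188567 -0.07966197]
 pad vec [0.00756543 0.02065636] 0.021998203348986892 yaw 69.88464200803337
[237 203  17  21 236] [244.86440678 213.48728814] [0.50715289 0.07672494]
[307 213  19  21 247] [316.18218623 222.44534413] [ 0.49081532 -0.08009441]
green [0.49446494 0.2654021 ] [0.15011567 0.12577341 0.1487431 ]
-96.56685190118542
yellow [ 0.56358122 -0.2761289 ] [0.1491105  0.1276205  0.14575556]
-79.91500658857427
```

Both cameras agree to about 2 mm, the pad vectors come out at 22–23 mm, and the tray sizes match. L is at (0.507,0.0745) with its pad axis at 98.5°. R is at (0.491,-0.080) with its pad axis at 70°. I'll take R first.

```bash
cat > d.py <<'E'
import sys,numpy as np
from scipy.spatial.transform import Rotation as R
from cell import robot
x,y,z,w=map(float,sys.argv[1:5]);o=robot.observe();p=R.from_euler("xyz",o["tool_rot"])
print("t",round(o["time"],2),"shift",p.inv().apply(np.array([x,y,z])-o["tool_pos"]).round(4),"turn",round(o["tool_rot"][2]-np.radians(w),3),"open",round(o["opening"],4),"q",np.round(o["qpos"],2))
E
python3 d.py .491 -.080 .15 -20
```

```text
t 0.1 shift [ 0.409  -0.2415  0.0845] turn 0.793 open 0.0919 q [-1.27  0.34  1.52 -0.    1.28 -0.15]
```

```bash
python3 -m jog '[[[1,0.41,-0.24,0,0.79],[1,0.41,-0.24,0,0.79],[1,0.41,-0.24,0,0.79],[1,0.41,-0.24,0,0.79],[1,0.41,-0.24,0,0.79]]]' 20; python3 d.py .491 -.080 .15 -20
```

```text
time: 0.52
tool_pos: [0.3336, -0.3153, 0.2345]
tool_rot: [-3.141, 0.0, -0.133]
contact_force: [0.5, -0.2, -0.3]
opening: 0.0917
grip_force: 0.0
t 0.52 shift [ 0.1248 -0.254   0.0846] turn 0.216 open 0.0917 q [-0.92  0.22  1.69  0.    1.23  0.78]
```

```bash
python3 -m jog '[[[1,0.125,-0.254,0,0.216],[1,0.125,-0.254,0,0.216],[1,0.125,-0.254,0,0.216],[1,0.125,-0.254,0,0.216],[1,0.125,-0.254,0,0.216]]]' 20; python3 d.py .491 -.080 .15 -20
```

```text
time: 0.93
tool_pos: [0.4436, -0.1491, 0.2346]
tool_rot: [3.142, 0.0, -0.343]
contact_force: [0.8, -1.1, 0.2]
opening: 0.0921
grip_force: 0.0
t 0.93 shift [ 0.0214 -0.0811  0.0846] turn 0.006 open 0.0921 q [-0.49  0.24  1.67 -0.    1.23  1.43]
```

```bash
python3 -m jog '[[[1,0.0214,-0.081,0,0.006],[1,0.0214,-0.081,0,0.006],[1,0.0214,-0.081,0.08,0.006],[1,0.0214,-0.081,0.115,0.006],[1,0.0214,-0.081,0.115,0.006]]]' 20; python3 d.py .491 -.080 .018 -20; python3 - <<'E'
from h import *
i=robot.read_camera("side")[120:260,220:380,::-1]
cv2.imwrite("pics/s1.png",cv2.resize(i,None,fx=4,fy=4,interpolation=cv2.INTER_CUBIC))
E
```

```text
time: 1.35
tool_pos: [0.4897, -0.0804, 0.1172]
tool_rot: [3.141, 0.002, -0.347]
contact_force: [-0.2, -0.4, -0.8]
opening: 0.0921
grip_force: 0.0
t 1.35 shift [ 0.0013 -0.0009  0.0992] turn 0.003 open 0.0921 q [-0.32  0.42  1.76 -0.    0.96  1.6 ]
```

View pics/s1.png

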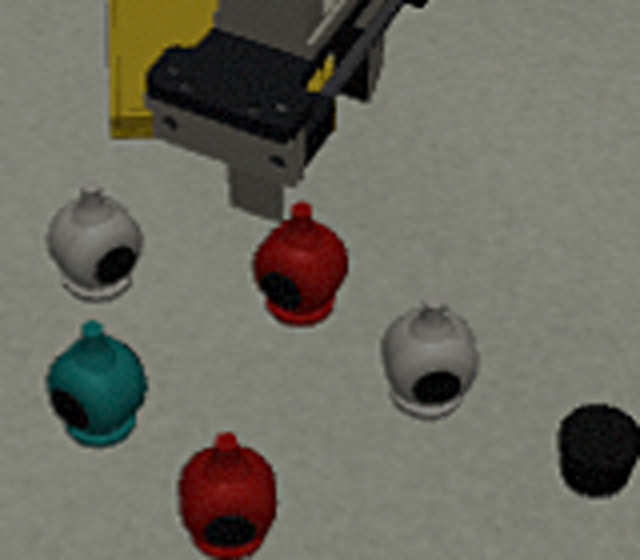

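The open gripper stands over the right red bulb, in line with its pad. The near finger is at crop (257,190) and the bulb at (300,265). Descending, then closing.

```bash
python3 -m jog '[[[1,0.001,0,0.03,0.003],[1,0.001,0,0.055,0.003],[1,0.001,0,0.08,0.003],[1,0.001,0,0.099,0.003],[1,0.001,0,0.099,0.003]]]' 20; python3 -m jog '[[[-1,0,0,0,0],[-1,0,0,0,0],[-1,0,0,0,0],[-1,0,0,0,0],[-1,0,0,0,0]]]' 20;python3 -m jog '[[[-1,0,0,0,0],[-1,0,0,0,0],[-1,0,0,0,0],[-1,0,0,0,0],[-1,0,0,0,0]]]' 20
```

```text
time: 1.82
tool_pos: [0.4895, -0.0819, 0.0183]
tool_rot: [3.141, 0.006, -0.353]
contact_force: [-1.0, -0.2, -0.4]
opening: 0.0921
grip_force: 0.0
time: 2.23
tool_pos: [0.492, -0.0825, 0.0219]
tool_rot: [3.142, -0.002, -0.352]
contact_force: [-0.0, -0.0, 0.1]
opening: 0.0631
grip_force: 0.0
time: 2.65
tool_pos: [0.4915, -0.0823, 0.021]
tool_rot: [3.142, -0.0, -0.352]
contact_force: [-0.9, 1.0, 3.7]
opening: 0.0436
grip_force: 19.9
```

```bash
python3 -m jog '[[[-1,0,0,0,0],[-1,0,0,0,0],[-1,0,0,0,0],[-1,0,0,0,0],[-1,0,0,0,0]]]' 20;python3 -m jog '[[[-1,0,0,0,0],[-1,0,0,-0.005,0],[-1,0,0,-0.02,0],[-1,0,0,-0.05,0],[-1,0,0,-0.08,0]]]' 20; python3 d.py .5636 -.2761 .12 10
```

```text
time: 3.07
tool_pos: [0.4915, -0.0823, 0.021]
tool_rot: [-3.142, -0.0, -0.352]
contact_force: [-1.2, -0.6, 5.6]
opening: 0.044
grip_force: 19.9
time: 3.48
tool_pos: [0.4903, -0.0821, 0.1008]
tool_rot: [3.141, 0.003, -0.352]
contact_force: [1.2, 0.4, 0.1]
opening: 0.0438
grip_force: 19.9
t 3.48 shift [ 0.1356  0.1568 -0.0196] turn -0.527 open 0.0438 q [-0.32  0.45  1.78 -0.    0.92  1.6 ]
```

At 20 N across the pads the opening stays at 44 mm, so R is the hard bulb and goes to the yellow tray.

```bash
python3 -m jog '[[[-1,0.03,0.035,-0.02,-0.12],[-1,0.056,0.065,-0.02,-0.24],[-1,0.082,0.095,-0.02,-0.36],[-1,0.109,0.126,-0.02,-0.48],[-1,0.1356,0.1568,-0.02,-0.527]]]' 20; python3 -m jog '[[[-1,0,0,0,0],[-1,0,0,0,0]]]'; python3 d.py .5636 -.2761 .027 10
```

```text
time: 3.9
tool_pos: [0.564, -0.2757, 0.121]
tool_rot: [3.141, 0.0, 0.181]
contact_force: [1.1, 0.7, -0.1]
opening: 0.0439
grip_force: 19.9
time: 4.07
tool_pos: [0.5634, -0.2759, 0.1197]
tool_rot: [-3.141, 0.001, 0.171]
contact_force: [0.3, -0.2, -1.7]
opening: 0.0439
grip_force: 19.9
t 4.07 shift [0.0003 0.0003 0.0927] turn -0.003 open 0.0439 q [-0.58  0.63  1.38 -0.    1.14  0.82]
```

```bash
python3 -m jog '[[[-1,0,0,0.03,0],[-1,0,0,0.055,0],[-1,0,0,0.075,0],[-1,0,0,0.087,0],[-1,0,0,0.0925,0]]]' 20; python3 -m jog '[[[-1,0,0,0,0],[-1,0,0,0,0],[-1,0,0,0,0]]]'; python3 d.py .5636 -.2761 .026 10
```

```text
time: 4.48
tool_pos: [0.5625, -0.2721, 0.0263]
tool_rot: [-3.139, 0.003, 0.176]
contact_force: [-1.4, 0.6, -0.8]
opening: 0.0439
grip_force: 19.9
time: 4.73
tool_pos: [0.5646, -0.2742, 0.0297]
tool_rot: [3.14, -0.002, 0.175]
contact_force: [-0.2, -0.5, -1.7]
opening: 0.0439
grip_force: 19.9
t 4.73 shift [-0.0013  0.0017  0.0037] turn 0.0 open 0.0439 q [-0.57  0.74  1.45 -0.    0.95  0.82]
```

```bash
python3 -m jog '[[[-1,0,0,0.002,0],[-1,0,0,0.0035,0],[-1,0,0,0.0035,0],[-1,0,0,0.0035,0]]]' 20;  python3 -m jog '[[[0.3,0,0,0,0],[0.3,0,0,0,0],[0.3,0,0,0,0],[0.3,0,0,0,0],[0.3,0,0,0,0]]]'
```

```text
time: 5.07
tool_pos: [0.5644, -0.2743, 0.026]
tool_rot: [3.14, -0.002, 0.175]
contact_force: [0.6, 0.8, 5.2]
opening: 0.0441
grip_force: 20.0
time: 5.48
tool_pos: [0.5636, -0.2739, 0.0245]
tool_rot: [-3.141, 0.0, 0.175]
contact_force: [-0.7, -0.3, 0.9]
opening: 0.0593
grip_force: 0.0
```

Contact with the tray floor was felt (5 N) before release. Now up and over to L.

```bash
python3 -m jog '[[[0.3,0,0,-0.015,0],[0.3,0,0,-0.04,0],[0.3,0,0,-0.08,0],[1,0,0,-0.12,0],[1,0,0,-0.15,0]]]' 20; python3 d.py .507 .0745 .15 8.5
```

```text
time: 5.9
tool_pos: [0.5642, -0.2742, 0.178]
tool_rot: [3.14, -0.002, 0.175]
contact_force: [2.1, -0.8, 0.3]
opening: 0.0686
grip_force: 0.0
t 5.9 shift [ 0.0043 -0.3534  0.0273] turn 0.027 open 0.0686 q [-0.57  0.57  1.31 -0.    1.26  0.82]
```

```bash
python3 -m jog '[[[1,0.002,-0.04,0,0.01],[1,0.002,-0.08,0,0.02],[1,0.004,-0.12,0,0.027],[1,0.004,-0.16,0,0.027],[1,0.004,-0.2,0,0.027]]]' 20; python3 -m jog '[[[1,0,-0.04,0,0],[1,0,-0.08,0,0],[1,0,-0.12,0,0],[1,0,-0.153,0,0],[1,0,-0.153,0,0]]]'; python3 d.py .507 .0745 .12 8.5
python3 - <<'E'
from h import *
t=robot.read_camera("top");s=robot.read_camera("side")
f=lambda i:cv2.resize(i,(396,400),interpolation=cv2.INTER_CUBIC)
cv2.imwrite("pics/c2.png",np.hstack([f(t[140:260,340:460]),f(s[90:210,220:340])])[:,:,::-1])
E
```

```text
time: 6.32
tool_pos: [0.5322, -0.0746, 0.1748]
tool_rot: [3.142, -0.0, 0.147]
contact_force: [-0.1, -0.3, 0.4]
opening: 0.0916
grip_force: 0.0
time: 6.73
tool_pos: [0.5088, 0.0802, 0.1748]
tool_rot: [-3.14, 0.0, 0.153]
contact_force: [-1.0, 0.6, 0.2]
opening: 0.0916
grip_force: 0.0
t 6.73 shift [-0.0026  0.0055  0.0548] turn 0.005 open 0.0916 q [0.01 0.38 1.64 0.   1.12 1.42]
```

View pics/c2.png

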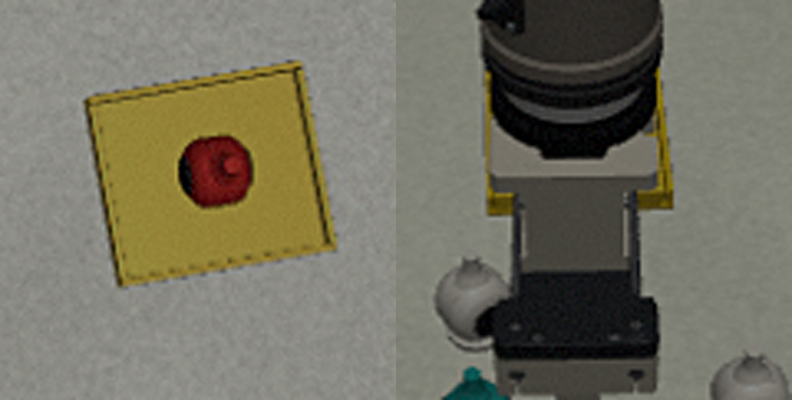

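The hard bulb stands near the centre of the yellow tray (crop 217,172). The nozzle's offset fits upright perspective. Next I'll descend on L.

```bash
python3 -m jog '[[[1,-0.002,0.004,0.03,0.005],[1,-0.002,0.004,0.055,0.005],[1,-0.002,0.004,0.055,0.005]]]' 20;  python3 d.py .507 .0745 .018 8.5
```

```text
time: 7.08
tool_pos: [0.5064, 0.0692, 0.1158]
tool_rot: [-3.141, 0.008, 0.141]
contact_force: [-1.6, -0.9, -0.6]
opening: 0.0919
grip_force: 0.0
t 7.08 shift [ 0.0022 -0.0051  0.0977] turn -0.007 open 0.0919 q [-0.01  0.45  1.72 -0.    0.98  1.42]
```

```bash
python3 -m jog '[[[1,0,0,0,0],[1,0,0,0,0],[1,0,0,0,0]]]' 20;  python3 d.py .507 .0745 .021 8.5
```

```text
time: 7.33
tool_pos: [0.5101, 0.0702, 0.1213]
tool_rot: [3.141, -0.003, 0.142]
contact_force: [0.2, -0.2, -0.1]
opening: 0.0916
grip_force: 0.0
t 7.33 shift [-0.0028 -0.0048  0.1002] turn -0.006 open 0.0916 q [-0.01  0.44  1.71 -0.    0.98  1.42]
```

```bash
python3 -m jog '[[[1,-0.0025,-0.004,0.03,0],[1,-0.0025,-0.0045,0.055,0],[1,-0.0025,-0.0045,0.08,0],[1,-0.0025,-0.0045,0.1,0],[1,-0.0025,-0.0045,0.1,0]]]' 20; python3 -m jog '[[[-1,0,0,0,0],[-1,0,0,0,0],[-1,0,0,0,0],[-1,0,0,0,0],[-1,0,0,0,0]]]' 20;python3 -m jog '[[[-1,0,0,0,0],[-1,0,0,0,0],[-1,0,0,0,0],[-1,0,0,0,0],[-1,0,0,0,0]]]' 20;python3 -m jog '[[[-1,0,0,0,0],[-1,0,0,0,0],[-1,0,0,0,0],[-1,0,0,0,0],[-1,0,0,0,0]]]' 20
```

```text
time: 7.75
tool_pos: [0.5044, 0.0747, 0.0176]
tool_rot: [-3.141, 0.004, 0.143]
contact_force: [-2.1, -0.4, -0.3]
opening: 0.0917
grip_force: 0.0
time: 8.17
tool_pos: [0.5065, 0.0749, 0.0209]
tool_rot: [3.141, -0.002, 0.143]
contact_force: [0.7, 0.5, -0.1]
opening: 0.0632
grip_force: 0.0
time: 8.58
tool_pos: [0.5059, 0.0749, 0.0202]
tool_rot: [3.141, -0.0, 0.143]
contact_force: [-1.1, 1.1, 4.8]
opening: 0.0337
grip_force: 19.8
time: 9.0
tool_pos: [0.5059, 0.0749, 0.0202]
tool_rot: [3.141, -0.0, 0.143]
contact_force: [-1.7, -0.0, 5.2]
opening: 0.0336
grip_force: 19.8
```

It gives to 34 mm, so L is the springy bulb and goes to the green tray.

```bash
python3 -m jog '[[[-1,0,0,-0.005,0],[-1,0,0,-0.02,0],[-1,0,0,-0.045,0],[-1,0,0,-0.075,0],[-1,0,0,-0.08,0]]]' 20; python3 d.py .4945 .2654 .10 -6.6
```

```text
time: 9.42
tool_pos: [0.5081, 0.075, 0.1039]
tool_rot: [3.141, -0.007, 0.143]
contact_force: [1.2, 0.4, -0.7]
opening: 0.0333
grip_force: 19.8
t 9.42 shift [ 0.0137 -0.1904  0.0038] turn 0.258 open 0.0333 q [-0.    0.46  1.74 -0.    0.93  1.43]
```

```bash
python3 -m jog '[[[-1,0.003,-0.03,0,0.06],[-1,0.006,-0.07,0,0.12],[-1,0.009,-0.11,0,0.18],[-1,0.012,-0.15,0,0.258],[-1,0.0137,-0.19,0,0.258]]]' 20; python3 -m jog '[[[-1,0,0,0,0],[-1,0,0,0,0],[-1,0,0,0,0]]]';python3 d.py .4945 .2654 .029 -6.6
```

```text
time: 9.83
tool_pos: [0.4919, 0.2666, 0.0994]
tool_rot: [3.141, 0.0, -0.12]
contact_force: [0.8, 0.3, -1.7]
opening: 0.0335
grip_force: 19.8
time: 10.08
tool_pos: [0.4918, 0.2647, 0.0992]
tool_rot: [3.141, 0.001, -0.114]
contact_force: [0.4, -0.7, -0.0]
opening: 0.0337
grip_force: 19.8
t 10.08 shift [ 0.0027 -0.0011  0.0702] turn 0.001 open 0.0337 q [ 0.36  0.54  1.61 -0.    0.99  2.04]
```

```bash
python3 -m jog '[[[-1,0.002,0,0.025,0],[-1,0.002,0,0.045,0],[-1,0.002,0,0.06,0],[-1,0.002,0,0.068,0],[-1,0.002,0,0.07,0]]]' 20; python3 -m jog '[[[-1,0,0,0,0],[-1,0,0,0,0],[-1,0,0,0,0],[-1,0,0,0,0]]]';python3 d.py .4945 .2654 .0252 -6.6
```

```text
time: 10.5
tool_pos: [0.4937, 0.2629, 0.0282]
tool_rot: [3.14, 0.003, -0.117]
contact_force: [-0.6, -0.0, -0.9]
opening: 0.0332
grip_force: 19.8
time: 10.83
tool_pos: [0.4949, 0.2648, 0.0307]
tool_rot: [-3.141, -0.002, -0.115]
contact_force: [0.5, 0.2, -0.3]
opening: 0.0335
grip_force: 19.8
t 10.83 shift [-0.0004 -0.0005  0.0055] turn 0.0 open 0.0335 q [ 0.35  0.64  1.66 -0.    0.84  2.04]
```

```bash
python3 -m jog '[[[-1,0,0,0.002,0],[-1,0,0,0.004,0],[-1,0,0,0.005,0],[-1,0,0,0.0055,0],[-1,0,0,0.0055,0]]]' 20
```

```text
time: 11.25
tool_pos: [0.4944, 0.2648, 0.0251]
tool_rot: [-3.141, -0.001, -0.115]
contact_force: [-3.0, -1.0, 7.8]
opening: 0.034
grip_force: 19.8
```

Foot on the floor, still squeezed to 34 mm. Releasing slowly, then lifting.

```bash
python3 -m jog '[[[-0.15,0,0,0,0],[-0.05,0,0,0,0],[0.05,0,0,0,0],[0.2,0,0,0,0],[0.3,0,0,0,0]]]' 20;python3 -m jog '[[[0.3,0,0,0,0],[0.3,0,0,0,0],[0.3,0,0,0,0]]]';python3 -m jog '[[[0.3,0,0,-0.01,0],[0.3,0,0,-0.03,0],[0.3,0,0,-0.06,0],[0.3,0,0,-0.1,0],[0.3,0,0,-0.14,0]]]'; python3 d.py .45 .05 .17 0
```

```text
time: 11.67
tool_pos: [0.4942, 0.2647, 0.0241]
tool_rot: [3.141, 0.0, -0.115]
contact_force: [-0.9, -0.2, 0.4]
opening: 0.0567
grip_force: 0.0
time: 11.92
tool_pos: [0.4942, 0.2647, 0.0241]
tool_rot: [3.141, 0.0, -0.115]
contact_force: [-1.2, -0.2, 0.2]
opening: 0.0598
grip_force: 0.0
time: 12.33
tool_pos: [0.4936, 0.2644, 0.1659]
tool_rot: [3.141, 0.001, -0.115]
contact_force: [1.8, -0.4, -0.1]
opening: 0.0597
grip_force: 0.0
t 12.33 shift [-0.0187  0.218  -0.0039] turn -0.115 open 0.0597 q [ 0.36  0.47  1.53 -0.    1.15  2.04]
```

```bash
python3 -m jog '[[[0.3,0,0.04,-0.02,0],[0.3,0,0.08,-0.02,0],[0.3,0,0.12,-0.02,0],[0.3,0,0.16,-0.02,0],[0.3,0,0.16,-0.02,0]]]'
python3 - <<'E'
from h import *
t=robot.read_camera("top");s=robot.read_camera("side")
cv2.imwrite("pics/c3.png",np.hstack([cv2.resize(t,(400,300)),cv2.resize(s,(400,300))])[:,:,::-1])
E
```

```text
time: 12.75
tool_pos: [0.4752, 0.1002, 0.1852]
tool_rot: [3.139, -0.001, -0.12]
contact_force: [0.9, 1.0, -0.7]
opening: 0.0597
grip_force: 0.0
```

View pics/c3.png

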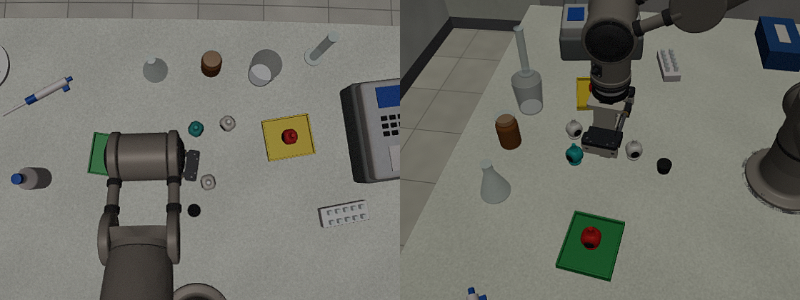

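Both bulbs stand upright in their trays: springy in green at (592,237), hard in yellow at (290,136). The gripper is clear of both.

```bash
python3 -m jog '[[[0.3,0,0,0,0],[0.3,0,0,0,0],[0.3,0,0,0,0]]]'; python3 -c "
from cell import robot
print(robot.hand_in())"
```

```text
time: 13.1
tool_pos: [0.476, 0.1069, 0.1843]
tool_rot: [-3.142, -0.0, -0.113]
contact_force: [-0.3, 0.6, 0.2]
opening: 0.0596
grip_force: 0.0
the job is handed in; nothing more can be done
None
```

I handed the job in at 13.1 s with the springy bulb set down squeezed (34 mm) in the green tray and the hard bulb in the yellow tray, both upright in the last picture; the hand-in returned no verdict.

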